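# Take down the stack of processor housings

## Task

Take the stack of food processor parts apart from the top down, one piece at a time: the red lid goes centred on the small glass bowl as its cover, then the oblong blade case into the oblong tray, the medium round housing into the medium round tray, and last the large round housing into the large round tray, each sitting flat inside its own tray's rim. Set every piece down rather than dropping it, keep the bowl upright, and leave the whisk and the amber spice jar where they are.

Things in the scene. Friction and masses are not known exactly. Their poses are not given: they have to be found in the camera images.
- lid: Red silicone lid, top of the stack: flat disc 76 mm across and 6 mm thick, with a round grip knob 22 mm across and 20 mm tall in its middle (26 mm tall in all). Origin: centre of its underside; z up. It lies loose on the oblong case.
- case_oblong: Clear plastic oblong blade case, second from the top: 100 mm (its x) by 54 mm (its y) by 36 mm tall, a stiff shell closed on top and open underneath, no handle: take it across its 54 mm width. Origin: centre of its underside; z up. It stands over the grip bar of the medium housing: lift it straight up by at least 22 mm before moving sideways.
- housing_medium: Clear plastic round housing with a steel disc inside, third from the top: 116 mm across, 34 mm tall to its flat top, open underneath. On its top, in the middle, a grey grip bar 40 mm long (its x), 14 mm wide (its y), 22 mm tall (bar top 56 mm above the underside). Origin: centre of its underside; z up. At the start the bar is hidden under the oblong case.
- housing_large: Clear plastic round housing with a steel disc inside, bottom of the stack: 140 mm across, otherwise like the medium one (34 mm tall to its flat top, grip bar 40 mm along its x by 14 mm by 22 mm tall, bar top 56 mm above the underside). Origin: centre of its underside; z up. It stands on a flat 6 mm marble disc fixed to the counter.
- bowl: Small glass bowl, loose on the counter: 64 mm across at the rim, 42 mm tall. Origin: centre of its underside; z up. The lid lies on its rim, reaching 6 mm past it all round.
- tray_oblong: Fixed white oblong tray: outside 126 mm (its x) by 80 mm (its y), walls 4 mm thick and 12 mm tall, inside 118 by 72 mm, inner floor 4 mm above the counter. Origin: centre of its underside; the case may lie in it either way round.
- tray_medium: Fixed white round tray, the smaller of the two: inside 134 mm across, outside 142 mm, rim 12 mm above the counter, inner floor 4 mm above the counter. Origin: centre of its underside.
- tray_large: Fixed white round tray, the larger of the two: inside 158 mm across, outside 166 mm, rim 12 mm above the counter, inner floor 4 mm above the counter. Origin: centre of its underside.
- whisk: Stainless whisk lying on the counter, 247 mm long along its x, wire head (43 mm thick) to its +x. Origin: under its middle. A bystander: leave it alone.
- jar: Amber glass spice jar with a steel cap, 48 mm across, 85 mm tall, standing on the counter. Origin: centre of its underside. A bystander: leave it alone.

How it is judged:
By the outcome, as a careful person would: the job done as asked, in the order asked, and still so for the second after the job is handed in, with the robot touching nothing.
It also fails if it takes over 120 s, if anything falls off the work surface, if the arm or the gripper's body presses on something with over 40 N, if the wrist force passes 120 N, or if a joint passes its speed limit or range.

## Robot

A 6-joint arm with a two-finger parallel gripper is mounted at the origin on the work surface. World frame = base frame: x ahead of the robot, y to its left, z up, the work surface at z = 0. Lengths are in m, angles in rad, forces in N, time in s.
With the tool pointing down it reaches from about 0.35 to 0.775 m from the base axis. Payload 5.5 kg.
Tool frame: the origin (TCP) lies midway between the tips of the shut fingers; the grasp point (between the pads) lies 19 mm behind it; z points along the fingers, y is the line along which they close (so a half turn about z gives the same grasp; the last joint's range is limited). The gripper opens to 85 mm and grips with 20 to 120 N. Pads are 22 mm wide; open, the fingers measure 114 mm over their backs; the gripper's body (76 mm by 85 mm) begins 54 mm behind the grasp point. The pads swing forward as they close: fully open they stand 13 mm farther back than shut.
Start: joints at [-1.483, 0.313, 0.046, 1.304, 0, 1.431], TCP at [0.13, -0.56, 0.231] pointing down, gripper open.
Joint ranges: [-2.76, 2.76], [-0.86, 1.69], [-1.03, 1.26], [-2.2, 2.34], [-1.47, 1.5], [-3.14, 3.14]. Speed limits (rad/s): [2.57, 2.57, 3.14, 3.14, 3.14, 3.14].

## Interface

Orientations are given as a unit quaternion [w, x, y, z].
In Python, from bench import r, effector, kin, read_camera, camera_params, ticket, nets gives the robot as it stands. Calls block until the motion is done:
- r.move_to(position, orientation): joint-space move of the TCP to a pose.
- r.move_straight(position, speed=0.15, attitude=None, contact_N=None): straight line of the TCP; attitude=None keeps the orientation; speed is the mean speed in m/s. With contact_N (N) it stops when the force on the tool has changed by that much, and returns True; else False.
- r.move_joints(angles): joint-space move.
- effector.gripper_open() and effector.gripper_close(squeeze=None): open the fingers fully, or close them until they stop; squeeze is the grip in N (None keeps the last).
- r.hold(seconds).
- kin.inverse_kinematics(position, orientation): joint angles nearest the present ones, or None.
- r.observe(): the state.
- read_camera(name): name is "side" or "top" or "wrist"; returns the picture (480x640x3 uint8, red, green, blue); there is no depth.
- camera_params(name): a dict with "K" (3x3 intrinsics, pixels), "k1" (the pictures are not rectified: a ray, as slopes to the right and down, at radius r is drawn at 1 + k1 r^2 times it, then the intrinsics apply), "eye" and "orientation" of the camera in the world. Camera axes: x right, y down, z forward; pixel columns grow to the right and rows downward; lengths in m; the calibration is good to about 2 mm. A picture is of the moment at which its call begins: read the wrist's pose just before it. camera_params takes no time and is no camera call; for the wrist camera it gives the pose at the moment of the call.
A pose or a line that the arm cannot do raises r.Unreachable and nothing moves.
- ticket.hand_in(): hands the job in; it is judged then, once.
Trained networks look in the newest picture that a camera, given by its name, has taken for a name from the list of things; names that differ only in an ending like _2 or _b are one class to them, and where a whole thing is asked for, a point or a joint stands for the part that bears it (a point fixed in the world has none). Each returns a list of dicts, best first, with "score" (0 to 1); they miss things now and then, are a little off and sometimes report something else, mostly with a low value. They report only what shows in the picture. A call takes as long as a camera call.
- nets.outline_of(camera, query): "mask" (480x640 bool, what is visible of it).
- nets.landmark_of(camera, query): "centre" ([x, y, z] in m, in world coordinates, good to about 4 mm: a listed point, or the origin of a listed thing).
The state is a dict: "time": time; "q": joint angles; "qvel": joint speeds; "joint_efforts": joint torques, N m; "tcp_pos": TCP position; "orientation": TCP orientation; "wrist_force": force on the tool from outside, world axes, zero at the start; "wrist_torque": the same for the moment, N m; "opening": finger opening in m; "grip_force": force on a finger pad.
Only numpy, scipy, OpenCV 4.12 (cv2) and the standard library are available. Lean on these libraries where they do the work, as an engineer would, in place of code of your own. Each camera call takes 0.05 s, during which the arm holds its last target. There are 200 camera calls.

## Working session

There is one attempt and no reset: what is moved stays moved. The work goes in short steps, each a Python script; the robot and the scene stay as the last script left them, time stands still between calls to the robot, and variables do not carry over. Pictures are saved under pics/ and viewed, at most 14 in all, crops included, and the job is handed in when it is done.

```bash
ls; mkdir -p pics; python3 - <<'E'
from bench import r, effector, kin, read_camera, camera_params, ticket, nets
import cv2,numpy as np
for c in("top","side"):
    im=read_camera(c); cv2.imwrite(f"pics/{c}0.png",im[:,:,::-1]); p=camera_params(c); print(c,p)
    for n in "lid case_oblong housing_medium housing_large bowl tray_oblong tray_medium tray_large whisk jar".split():
        print(n,[(np.round(d["centre"],4).tolist(),round(d["score"],2)) for d in nets.landmark_of(c,n)[:2]])
print(r.observe())
E
```

```text
pics
top {'K': array([[597.27332898,   0.        , 320.59270868],
       [  0.        , 597.27332898, 238.80009753],
       [  0.        ,   0.        ,   1.        ]]), 'k1': 0.04975481386686008, 'eye': array([0.35533265, 0.00733273, 1.16559086]), 'orientation': array([ 0.05479627, -0.69547683,  0.71431151, -0.05539333])}
lid [([0.4201, 0.2838, 0.108], 0.78), ([0.3795, 0.1411, 0.0015], 0.16)]
case_oblong []
housing_medium [([0.4144, 0.292, 0.0388], 0.72)]
housing_large []
bowl [([0.6049, 0.1799, 0.005], 0.65)]
tray_oblong [([0.4289, -0.3005, 0.0014], 0.62)]
tray_medium [([0.6694, 0.0004, -0.0001], 0.67)]
tray_large [([0.4477, 0.0066, -0.0024], 0.8)]
whisk [([0.3827, 0.1408, -0.0001], 0.64)]
jar [([0.6002, -0.1871, -0.004], 0.73)]
side {'K': array([[624.59510852,   0.        , 315.38234668],
       [  0.        , 624.59510852, 237.597216  ],
       [  0.        ,   0.        ,   1.        ]]), 'k1': -0.19301424678074955, 'eye': array([0.38901416, 0.91462877, 0.86438296]), 'orientation': array([ 0.02685116, -0.06232616,  0.90506469, -0.41982423])}
lid [([0.4221, 0.2871, 0.1076], 0.96)
[... 501 characters left out ...]
-1.48258807e+00,  3.13171922e-01,  4.60845541e-02,  1.30358806e+00,
       -5.86155727e-06,  1.43119304e+00]), 'qvel': array([-1.27213083e-03, -1.47104485e-03, -1.02371719e-03, -8.03271677e-04,
       -4.60282494e-05, -4.18559997e-04]), 'joint_efforts': array([ 5.09323072e-04, -4.80483592e+01,  2.98815089e+01,  4.49200706e-04,
       -2.42222950e-04, -3.01639993e-06]), 'tcp_pos': array([ 0.12985198, -0.56018513,  0.23133284]), 'orientation': array([ 6.03557289e-05,  9.93519747e-01,  1.13659618e-01, -4.48308037e-06]), 'wrist_force': array([-0.15719524, -0.35398211, -0.1942453 ]), 'wrist_torque': array([-0.00512322,  0.03010586, -0.04054193]), 'grip_force': 0.0, 'opening': 0.08552635984320008}
```

View pics/top0.png

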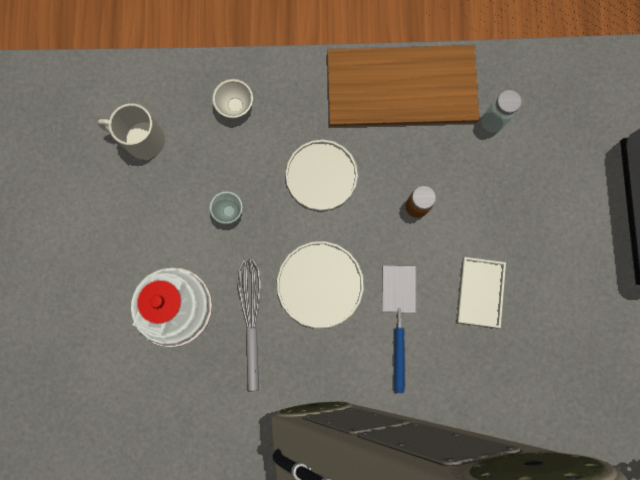

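View pics/side0.png

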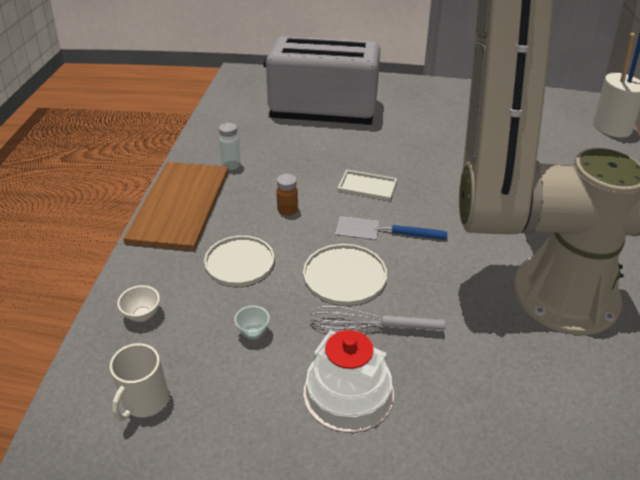

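The top picture shows the stack at about (165,307), with the lid knob at (157,302) and the case's long axis running diagonally. The bowl is at (227,208), the trays at (321,175), (320,285) and (482,293), and the whisk at (251,330). The side picture agrees. Next I'll take a close wrist view of the stack and the bowl.

```bash
cat > h.py <<'E'
from bench import r, effector, kin, read_camera, camera_params, ticket, nets
import cv2,numpy as np
from scipy.spatial.transform import Rotation as R
def quat(phi):                      # tool down, fingers close along world angle phi
    c,s=np.cos(phi),np.sin(phi)
    q=R.from_matrix(np.array([[-s,c,0],[c,s,0],[0,0,-1.]])).as_quat()
    return np.r_[q[3],q[:3]]
def best(pos,phi):                  # of the two equal grasps, the one with less wrist turn
    o=[]
    for p in(phi,phi+np.pi):
        q=kin.inverse_kinematics(np.array(pos),quat(p))
        if q is not None: o.append((abs(q[5]),p))
    return min(o)[1]
def shot(cam,name=None):
    p=camera_params(cam); im=read_camera(cam)
    if name: cv2.imwrite(f"pics/{name}.png",im[:,:,::-1])
    return im,p
def plane(uv,p,z):                  # pixels -> world points on height z
    uv=np.asarray(uv,float).reshape(-1,2); K=p["K"]
    d=(uv-K[[0,1],2])/K[0,0]; u=d.copy()
    for _ in range(20): u=d/(1+p["k1"]*(u**2).sum(1,keepdims=True))
    w=p["orientation"]; ray=R.from_quat([w[1],w[2],w[3],w[0]]).apply(np.c_[u,np.ones(len(u))])
    return (p["eye"]+ray*((z-p["eye"][2])/ray[:,2:]))[:,:2]
def hull(mask): 
    cs=cv2.findContours(mask.astype(np.uint8),cv2.RETR_EXTERNAL,cv2.CHAIN_APPROX_NONE)[0]
    return cv2.convexHull(max(cs,key=cv2.contourArea)).reshape(-1,2)
def circ(mask,p,z): 
    c,rad=cv2.minEnclosingCircle(plane(hull(mask),p,z).astype(np.float32)); return np.round(c,4),round(rad,4)
def rect(mask,p,z): return cv2.minAreaRect(plane(hull(mask),p,z).astype(np.float32)*1000)
def red(im): 
    i=im.astype(int); return (i[...,0]>110)&(i[...,1]<70)&(i[...,2]<70)
E
python3 - <<'E'
from h import *
for c in("top","side"):
    im,p=shot(c)
    print(c,"lid",circ(red(im),p,.113))
    for n,z in(("tray_large",.012),("tray_medium",.012),("bowl",.042)):
        m=nets.outline_of(c,n); print(n,m[0]["score"],circ(m[0]["mask"],p,z))
    m=nets.outline_of(c,"tray_oblong"); print("tray_oblong",rect(m[0]["mask"],p,.012))
pos=[.36,.26,.40]
for ph in np.arange(-180,180,30):
    q=kin.inverse_kinematics(np.array(pos),quat(np.radians(ph))); print(ph,None if q is None else np.round(q,2))
ph=best(pos,np.radians(-30)); r.move_to(pos,quat(ph))
im,p=shot("wrist","w0"); print(p,r.observe()["tcp_pos"])
print("lid",circ(red(im),p,.113))
E
```

```text
top lid (array([0.4177, 0.2901]), 0.0368)
tray_large 0.55 (array([0.4497, 0.0088]), 0.084)
tray_medium 0.67 (array([ 0.6665, -0.0007]), 0.0727)
bowl 0.57 (array([0.5984, 0.1842]), 0.032)
tray_oblong ((426.60845947265625, -301.6355895996094), (83.19631958007812, 129.5235137939453), 81.29256439208984)
side lid (array([0.4184, 0.2905]), 0.0384)
tray_large 0.57 (array([0.4479, 0.0157]), 0.0901)
tray_medium 0.77 (array([0.6666, 0.0065]), 0.0771)
bowl 0.73 (array([0.5992, 0.195 ]), 0.0393)
tray_oblong ((426.308837890625, -294.31024169921875), (104.0689926147461, 132.56259155273438), 81.32157135009766)
-180 [ 0.44  0.06  0.15  1.66  0.   -1.13]
-150 [ 0.44  0.06  0.15  1.66  0.   -1.65]
-120 [ 0.44  0.06  0.15  1.66  0.   -2.17]
-90 [ 0.44  0.06  0.15  1.66  0.   -2.7 ]
-60 [0.44 0.06 0.15 1.66 0.   3.06]
-30 [0.44 0.06 0.15 1.66 0.   2.54]
0 [0.44 0.06 0.15 1.66 0.   2.02]
30 [0.44 0.06 0.15 1.66 0.   1.49]
60 [0.44 0.06 0.15 1.66 0.   0.97]
90 [0.44 0.06 0.15 1.66 0.   0.44]
120 [ 0.44  0.06  0.15  1.66  0.   -0.08]
150 [ 0.44  0.06  0.15  1.66  0.   -0.6 ]
{'K': array([[338.1683418 ,   0.        , 322.93202102],
       [  0.        , 338.1683418 , 240.39509525],
       [  0.        ,   0.        ,   1.        ]]), 'k1': -0.034748889346320595, 'eye': array([0.32775403, 0.20263118, 0.54183611]), 'orientation': array([0.03314545, 0.25688125, 0.95766253, 0.12568171])} [0.36038271 0.25957632 0.39978181]
lid (array([0.4183, 0.2888]), 0.0371)
```

View pics/w0.png

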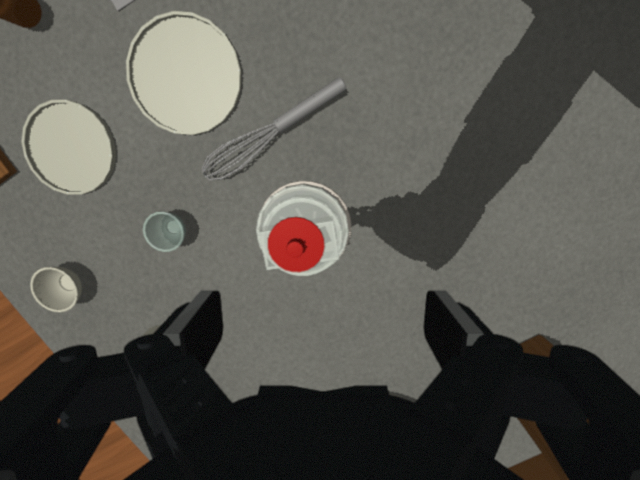

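The wrist view shows the lid at (296,245), its position matching the top and side cameras to within 2 mm, and the bowl at (164,231). I'll refine the bowl from this view and take the lid by its knob.

```bash
python3 - <<'E'
from h import *
im,p=shot("wrist")
m=nets.outline_of("wrist","bowl"); print("bowl",[(x["score"],circ(x["mask"],p,.042)) for x in m[:2]])
print([np.round(x["centre"],4) for x in nets.landmark_of("wrist","bowl")])
for n in("tray_large","tray_medium"):
    m=nets.outline_of("wrist",n); print(n,m and circ(m[0]["mask"],p,.012))
L=[.4182,.2896]; ph=best(L+[.2],np.radians(30))
r.move_to(L+[.2],quat(ph)); r.move_straight(L+[.118],speed=.06,contact_N=6)
print(r.observe()["tcp_pos"]); effector.gripper_close(40)
o=r.observe(); print(o["opening"],o["grip_force"],o["tcp_pos"])
r.move_straight(L+[.24],speed=.1)
o=r.observe(); print(o["opening"],o["grip_force"],o["time"],o["wrist_force"],ph)
im,p=shot("top","top1"); print(circ(red(im),p,.24))
E
```

```text
bowl [(0.7, (array([0.4428, 0.0192]), 0.0806)), (0.68, (array([0.5977, 0.1843]), 0.0334))]
[array([0.601 , 0.1834, 0.0034])]
tray_large (array([0.4494, 0.0082]), 0.0854)
tray_medium (array([ 0.6643, -0.001 ]), 0.0766)
[0.41849919 0.28975792 0.11840943]
0.020425467681247714 39.14773643016815 [0.41832181 0.28965216 0.11822336]
0.020694943499465608 39.10051882266998 10.25 [ 0.01438416  0.51273329 -0.44347768] 0.5235987755982988
(array([0.4186, 0.2832]), 0.0365)
```

```bash
python3 - <<'E'
from h import *
B=[.5982,.1843]; ph=best(B+[.17],np.radians(30)); ph=np.radians(30)
r.move_to(B+[.14],quat(ph)); 
print(r.move_straight(B+[.056],speed=.08,contact_N=8), r.move_straight(B+[.047],speed=.02,contact_N=3))
o=r.observe(); print(o["tcp_pos"],o["wrist_force"])
effector.gripper_open(); r.move_straight(B+[.16],speed=.1)
P=[.36,.26,.36]; r.move_to(P,quat(best(P,np.radians(120))))
im,p=shot("wrist","w1"); print("lid",circ(red(im),p,.046))
for n,z in(("case_oblong",.110),("housing_medium",.074),("housing_large",.04)):
    print(n,[(x["score"],rect(x["mask"],p,z)) for x in nets.outline_of("wrist",n)[:2]],[np.round(x["centre"],4) for x in nets.landmark_of("wrist",n)[:1]])
im2,p2=shot("top","top2"); print("lid top",circ(red(im2),p2,.046))
for n,z in(("case_oblong",.110),("housing_medium",.074),("housing_large",.04)):
    print(n,[(x["score"],rect(x["mask"],p2,z)) for x in nets.outline_of("top",n)[:2]],[np.round(x["centre"],4) for x in nets.landmark_of("top",n)[:1]])
m=nets.outline_of("top","bowl"); print("bowl",[(x["score"],circ(x["mask"],p2,.02)) for x in m[:2]])
a=cv2.resize(im[100:400,150:450,::-1],(600,600)); cv2.imwrite("pics/w1c.png",a)
print(r.observe()["time"])
E
```

```text
False True
[0.59868487 0.18439841 0.05025867] [-0.16137459  0.38800731  4.63921167]
lid (array([0.5878, 0.159 ]), 0.025)
case_oblong [(0.6, ((544.4790649414062, 167.27906799316406), (9.787215232849121, 33.400535583496094), 56.97553253173828)), (0.55, ((414.2411193847656, 290.2645568847656), (59.25094985961914, 101.87906646728516), 69.21553039550781))] [array([0.4175, 0.292 , 0.0729])]
housing_medium [(0.93, ((390.8132019042969, 269.957763671875), (60.25804901123047, 113.90451049804688), 42.014617919921875))] [array([0.4171, 0.2952, 0.0348])]
housing_large [(0.77, ((394.01422119140625, 273.2827453613281), (93.2803955078125, 140.2490234375), 37.835105895996094)), (0.29, ((644.3065185546875, 13.436065673828125), (131.8251953125, 138.23870849609375), 50.866722106933594))] []
lid top (array([0.5968, 0.1845]), 0.0379)
case_oblong [(0.73, ((413.41802978515625, 289.3086242675781), (66.51084899902344, 103.12992858886719), 70.04812622070312))] [array([0.4139, 0.2932, 0.0747])]
housing_medium [(0.66, ((412.6579895019531, 257.81219482421875), (57.22605895996094, 111.65486907958984), 88.1507797241211))] [array([0.4136, 0.2945, 0.0406])]
housing_large [(0.84, ((411.161865234375, 271.0417175292969), (111.09085083007812, 141.37692260742188), 80.33578491210938))] []
bowl []
16.675
```

View pics/w1.png

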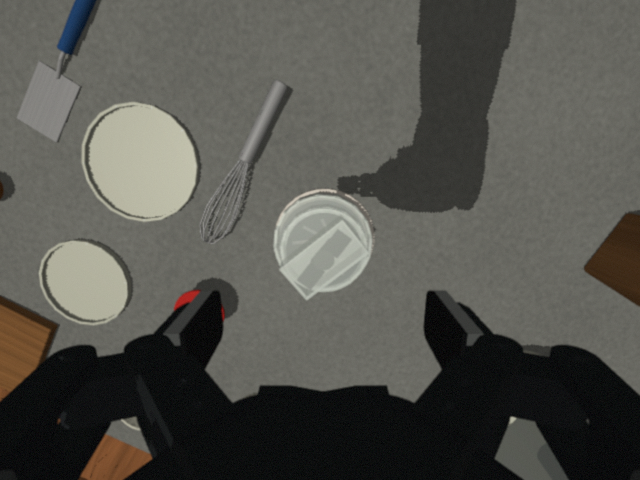

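```bash
python3 - <<'E'
from h import *
im=cv2.imread("pics/w1.png"); p=camera_params("wrist")
w=plane([(280,267),(307,299),(368,253),(345,221)],p,.110); print(w.round(4), np.degrees(np.arctan2(*(w[3]-w[0])[::-1])),np.linalg.norm(w[1]-w[0]),np.linalg.norm(w[3]-w[0]),w.mean(0))
a=cv2.resize(im[170:320,250:400],(600,600),interpolation=cv2.INTER_CUBIC)
t=cv2.resize(cv2.imread("pics/top2.png")[250:360,110:220],(600,600),interpolation=cv2.INTER_CUBIC)
cv2.imwrite("pics/c1.png",cv2.resize(np.hstack([a,t]),(800,400)))
E
```

```text
[[0.4495 0.2508]
 [0.4701 0.3004]
 [0.3802 0.3347]
 [0.3603 0.2902]] 156.1786368044336 0.05366172133960513 0.09749562678157882 [0.41501565 0.29402031]
```

View pics/c1.png

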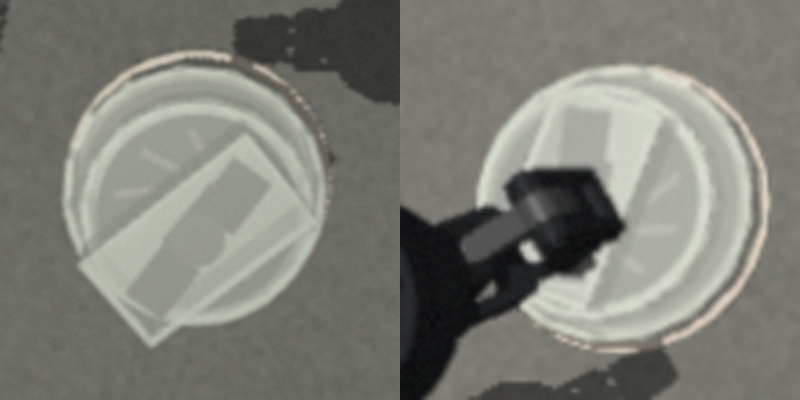

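The picture confirms the case's long axis at about 158°, with corners at (280,267), (307,299), (369,254) and (342,221) in the wrist image. Its centre is (0.415, 0.293). Now moving the case.

```bash
python3 - <<'E'
from h import *
C=[.4150,.2930]; ph=best(C+[.2],np.radians(68)); print(ph)
r.move_to(C+[.2],quat(ph)); print(r.move_straight(C+[.084],speed=.06,contact_N=6))
effector.gripper_close(40); o=r.observe(); print(o["opening"],o["grip_force"],o["tcp_pos"])
r.move_straight(C+[.12],speed=.05); r.move_straight(C+[.22],speed=.12)
o=r.observe(); print(o["opening"],o["grip_force"],o["wrist_force"],o["time"])
T=[.427,-.3005]; ph=best(T+[.2],np.radians(81.3)); print(ph)
r.move_to(T+[.2],quat(ph)); shot("top","top3"); shot("side","side3")
im=np.hstack([cv2.imread("pics/top3.png")[200:400,400:600],cv2.imread("pics/side3.png")[60:260,270:470]]); cv2.imwrite("pics/c3.png",cv2.resize(im,(800,400)))
print(r.observe()["time"])
E
```

```text
1.1868238913561442
False
0.05349274850248614 42.57634520530701 [0.41527744 0.29313091 0.08438354]
0.053202575290143585 42.07508236169815 [-0.42153524 -0.2302141  -0.42268283] 21.8917
1.4189526818713898
24.125
```

View pics/c3.png

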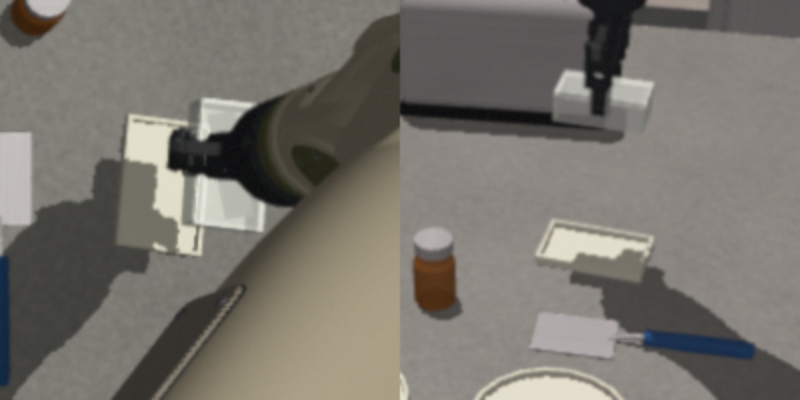

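The case hangs level and lined up over the oblong tray. I'll set it down, then look at the stack again.

```bash
python3 - <<'E'
from h import *
T=[.427,-.3005]
print(r.move_straight(T+[.022],speed=.1,contact_N=8), r.move_straight(T+[.011],speed=.015,contact_N=3))
o=r.observe(); print(o["tcp_pos"],o["wrist_force"])
effector.gripper_open(); r.move_straight(T+[.15],speed=.1)
P=[.34,.25,.34]; r.move_to(P,quat(best(P,np.radians(120))))
im,p=shot("wrist","w4"); print([np.round(x["centre"],4) for x in nets.landmark_of("wrist","housing_medium")[:1]])
it,pt=shot("top","top4"); m=nets.outline_of("top","case_oblong"); print([(x["score"],rect(x["mask"],pt,.04)) for x in m[:2]])
for c,pp in(("wrist",p),("top",pt)):
  for n,z in(("housing_medium",.074),("housing_large",.04)): print(c,n,[(round(x["score"],2),circ(x["mask"],pp,z)) for x in nets.outline_of(c,n)[:2]])
a=cv2.resize(im[130:280,240:390,::-1],(600,600),interpolation=cv2.INTER_CUBIC); 
b=cv2.resize(it[230:350,420:540,::-1],(600,600),interpolation=cv2.INTER_CUBIC)
cv2.imwrite("pics/c4.png",cv2.resize(np.hstack([a,b]),(800,400)))
print(r.observe()["time"])
E
```

```text
False True
[ 0.42697494 -0.30051952  0.01439943] [-0.36721172 -0.29624068  4.4026169 ]
[array([0.417 , 0.2922, 0.0385])]
[(0.78, ((426.1544189453125, -296.71380615234375), (63.00640106201172, 103.51050567626953), 81.5149154663086))]
wrist housing_medium [(0.72, (array([0.411 , 0.2903]), 0.0616)), (0.31, (array([0.6138, 0.0295]), 0.0663))]
wrist housing_large [(0.86, (array([0.4115, 0.2879]), 0.0721))]
top housing_medium [(0.57, (array([0.4138, 0.2894]), 0.0617)), (0.55, (array([0.4141, 0.2768]), 0.0701))]
top housing_large [(0.73, (array([0.4156, 0.2874]), 0.0739))]
31.0583
```

View pics/c4.png

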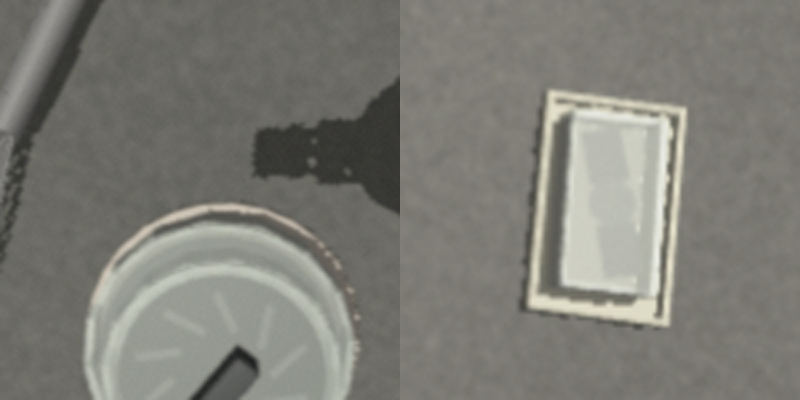

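The right half shows the case lying inside the tray rim. The left half shows the medium housing's dark grip bar near wrist pixel (325,272). I'll measure the bar.

```bash
cat >> h.py <<'E'
def bar(im,p,ztop,c,rad):            # dark grip bar near world point c
    g=im.max(2); vv,uu=np.mgrid[:480,:640]
    w=plane(np.c_[uu.ravel(),vv.ravel()],p,ztop).reshape(480,640,2)
    m=((g<95)&(np.hypot(*(w-c).transpose(2,0,1))<rad)).astype(np.uint8)
    n,l,s,_=cv2.connectedComponentsWithStats(m); k=1+np.argmax(s[1:,4]); return l==k,s[k]
E
python3 - <<'E'
from h import *
p=camera_params("wrist"); im=cv2.imread("pics/w4.png")[:,:,::-1]
m,s=bar(im,p,.096,[.414,.291],.045); print(s,rect(m,p,.096))
pt=camera_params("top"); it=cv2.imread("pics/top4.png")[:,:,::-1]
mt,s=bar(it,pt,.096,[.414,.291],.045); print(s,rect(mt,pt,.096))
a=im.copy(); a[m]=[255,0,0]; b=it.copy(); b[mt]=[255,0,0]
f=lambda x,r0,c0,h:cv2.resize(np.ascontiguousarray(x[r0:r0+h,c0:c0+h,::-1]),(400,400),interpolation=cv2.INTER_NEAREST)
cv2.imwrite("pics/c5.png",np.vstack([np.hstack([f(im,200,250,150),f(a,200,250,150)]),np.hstack([f(it,250,110,110),f(b,250,110,110)])])[::1,::1] if 0 else cv2.resize(np.hstack([f(im,200,250,150),f(a,200,250,150),f(it,250,110,110),f(b,250,110,110)]),(800,200)))
E
```

```text
[310 260  27  32 379] ((410.90948486328125, 290.3150329589844), (16.49310302734375, 41.91864776611328), 80.39234161376953)
[144 295  36  35 433] ((391.40216064453125, 281.8883056640625), (47.7880859375, 63.938697814941406), 54.26657485961914)
```

View pics/c5.png

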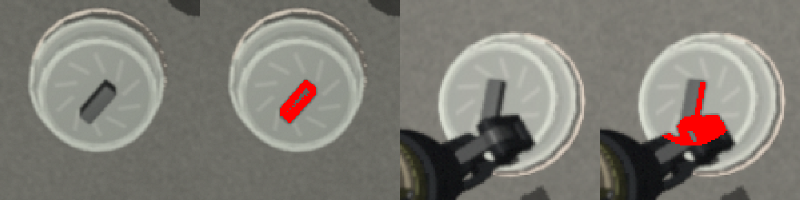

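The wrist mask fits the bar: 42 × 16 mm, long axis at 170°. The top mask is spoiled by the gripper, so I'm ignoring it. Moving the medium housing.

```bash
python3 - <<'E'
from h import *
C=[.4115,.2908]; ph=best(C+[.2],np.radians(80.4))
r.move_to(C+[.2],quat(ph)); print(r.move_straight(C+[.077],speed=.06,contact_N=6))
effector.gripper_close(80); o=r.observe(); print(o["opening"],o["grip_force"],o["tcp_pos"])
r.move_straight(C+[.10],speed=.04); r.move_straight(C+[.2],speed=.1)
o=r.observe(); print(o["opening"],o["grip_force"],o["wrist_force"],o["time"])
T=[.6662,-.0007]; ph=best(T+[.16],np.radians(90))
r.move_to(T+[.16],quat(ph)); shot("top","top6"); shot("side","side6")
im=np.hstack([cv2.imread("pics/top6.png")[80:280,220:420],cv2.imread("pics/side6.png")[120:320,140:340]]); cv2.imwrite("pics/c6.png",cv2.resize(im,(800,400)))
print(r.observe()["time"],r.observe()["tcp_pos"])
E
```

```text
False
0.011889120803311105 79.68651294708252 [0.41168179 0.29091402 0.07732385]
0.012018564677637896 79.21056747436523 [-0.03583793 -1.04900264 -1.38734694] 36.5
38.05 [0.66588652 0.00085939 0.16052409]
```

View pics/c6.png

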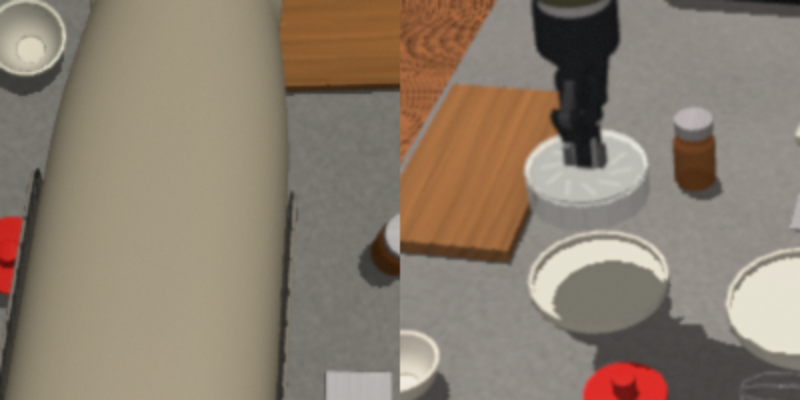

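The housing hangs level and centred over the medium tray, seen in the side picture near (430,200) of the crop. I'll set it down and measure the last piece.

```bash
python3 - <<'E'
from h import *
T=[.6662,-.0007]
print(r.move_straight(T+[.050],speed=.08,contact_N=10), r.move_straight(T+[.037],speed=.015,contact_N=4))
o=r.observe(); print(o["tcp_pos"],o["wrist_force"])
effector.gripper_open(); r.move_straight(T+[.16],speed=.1)
P=[.34,.25,.32]; r.move_to(P,quat(best(P,np.radians(120))))
im,p=shot("wrist","w7"); it,pt=shot("top","top7")
m,s=bar(im,p,.062,[.414,.290],.045); print(s,rect(m,p,.062))
for c,pp in(("wrist",p),("top",pt)): print(c,[(round(x["score"],2),circ(x["mask"],pp,.04)) for x in nets.outline_of(c,"housing_large")[:2]])
print([(round(x["score"],2),circ(x["mask"],pt,.038)) for x in nets.outline_of("top","housing_medium")[:2]])
a=im.copy(); a[m]=[255,0,0]
f=lambda x,r0,c0,h:cv2.resize(np.ascontiguousarray(x[r0:r0+h,c0:c0+h,::-1]),(400,400),interpolation=cv2.INTER_CUBIC)
cv2.imwrite("pics/c7.png",cv2.resize(np.hstack([f(im,200,250,150),f(a,200,250,150),f(it,120,270,110)]),(795,265)))
print(r.observe()["time"])
E
```

```text
False True
[ 0.66617456 -0.00068908  0.04136755] [-0.97005913  0.20392626  4.54790954]
[308 258  29  28 334] ((411.6409912109375, 288.7967834472656), (17.254507064819336, 40.9385986328125), 69.57655334472656)
wrist [(0.88, (array([0.4127, 0.2874]), 0.0734))]
top [(0.92, (array([0.4129, 0.2883]), 0.0749)), (0.41, (array([0.3472, 0.1391]), 0.0903))]
[(0.93, (array([0.6648, 0.0026]), 0.0625))]
44.1083
```

View pics/c7.png

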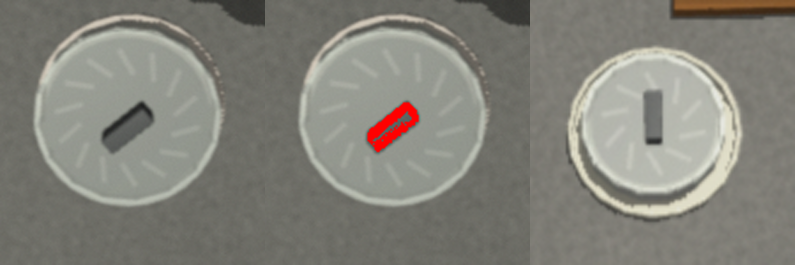

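The medium housing sits inside its tray (right panel), and the large housing's bar is measured cleanly. Moving the large housing.

```bash
python3 - <<'E'
from h import *
C=[.4123,.2892]; ph=best(C+[.17],np.radians(69.6))
r.move_to(C+[.17],quat(ph)); print(r.move_straight(C+[.043],speed=.06,contact_N=6))
effector.gripper_close(80); o=r.observe(); print(o["opening"],o["grip_force"],o["tcp_pos"])
r.move_straight(C+[.06],speed=.04); r.move_straight(C+[.18],speed=.1)
o=r.observe(); print(o["opening"],o["grip_force"],o["wrist_force"],o["time"])
T=[.4495,.0085]; ph=best(T+[.16],np.radians(90))
r.move_to(T+[.16],quat(ph)); shot("side","side8")
print(r.move_straight(T+[.050],speed=.08,contact_N=10), r.move_straight(T+[.037],speed=.015,contact_N=4))
o=r.observe(); print(o["tcp_pos"],o["wrist_force"])
effector.gripper_open(); r.move_straight(T+[.16],speed=.1)
r.move_joints([-1.483,.313,.046,1.304,0,1.431])
im,p=shot("top","top9"); shot("side","side9"); print("lid",circ(red(im),p,.046))
for n,z in(("housing_large",.038),("housing_medium",.038)): print(n,[(round(x["score"],2),circ(x["mask"],p,z)) for x in nets.outline_of("top",n)[:2]])
for n in("whisk","jar"): print(n,[np.round(x["centre"],4) for x in nets.landmark_of("top",n)[:1]])
print(r.observe()["time"])
a=cv2.imread("pics/top9.png")[120:360,190:530]; b=cv2.imread("pics/side9.png")[150:390,180:520]
cv2.imwrite("pics/c9.png",cv2.resize(np.vstack([a,b]),(425,600),interpolation=cv2.INTER_CUBIC))
E
```

```text
False
0.012393876616890715 79.61111426353455 [0.41251625 0.28937646 0.04337998]
0.012161467106426415 79.0158998966217 [ 0.10532776  0.15104614 -2.36390664] 49.8167
False True
[0.44946565 0.00850206 0.04135601] [ 0.26983558 -0.30158642  5.19007353]
lid (array([0.5972, 0.1844]), 0.0378)
housing_large [(0.71, (array([0.4507, 0.0098]), 0.0721)), (0.36, (array([0.5996, 0.1852]), 0.038))]
housing_medium [(0.69, (array([0.6641, 0.0014]), 0.0612)), (0.28, (array([ 0.4256, -0.2964]), 0.0579))]
whisk [array([ 0.3798,  0.1405, -0.0021])]
jar [array([ 0.6021, -0.186 , -0.0007])]
57.775
```

View pics/c9.png

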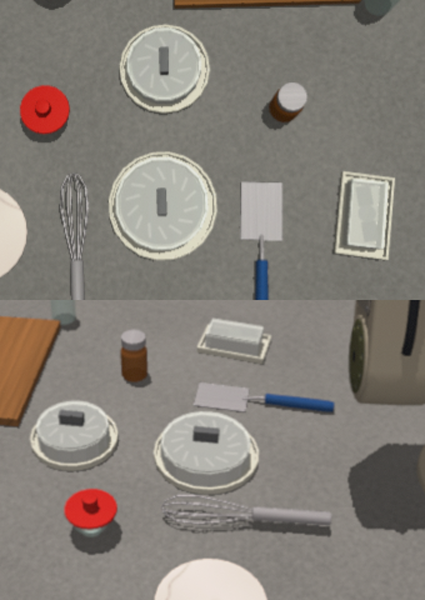

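View pics/side9.png

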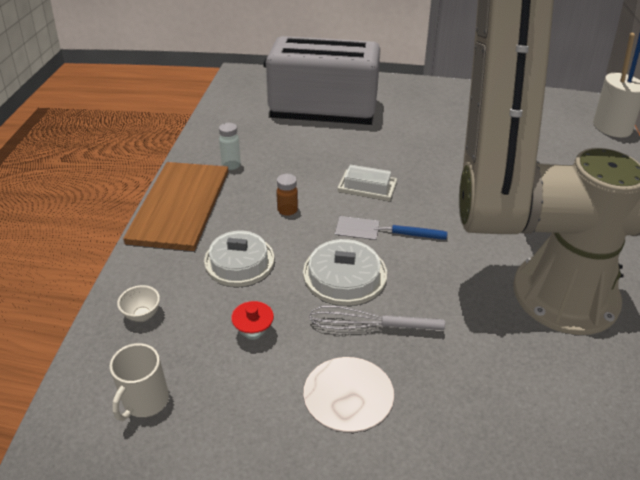

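In both pictures every piece lies flat in its place: the lid is on the bowl at side (252,320), and the housings are at (239,258) and (345,270). The case is at (368,184), and the whisk and jar haven't moved. Handing in.

```bash
python3 -c "
from bench import ticket
print(ticket.hand_in())"
```

```text
the job is handed in; nothing more can be done
None
```

The job is handed in: the lid is centred on the bowl to about 1–2 mm, the case and both housings sit inside their own trays' rims, the whisk and jar are where they were, and it took about 58 s of the 120 s allowed.

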